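# Level the block and hold the microtome feed on the fourth click

## Task

Make the sledge microtome ready for its next section: turn the knurled levelling knob at its front until the hinged block table sits level, then draw the feed lever on its right-hand side round towards the front by exactly four clicks of the ratchet wheel, never overrunning to the fifth. Finish while still holding the lever on the fourth click, because its spring drops the block as soon as it is let go. Keep off the knife carriage, and leave the bottles and the dish beside the microtome where they are.

Things in the scene. Friction and masses are not known exactly. Their poses are not given: they have to be found in the camera images.
- microtome: sledge microtome, a fixed white casting 235 x 150 mm with two slideways (top at 75 mm) running front to back and a round drum on its right. Origin under the middle of the casting, on the bench; x points to its back, y to its left, z up. Its front (-x) faces the robot roughly. A tall instrument (over 0.4 m) stands on the bench to its left, x 0.48 to 0.78, y -0.03 to 0.18: pass in front of it.
- knob_grip (a point): centre of the black knurled levelling knob (33 mm across, 28 mm tall, upright axis, underside 101 mm and top 129 mm above the bench), on top of a small dark bridge (52 mm wide left to right, 16 mm front to back, top at 95 mm) at the front middle of the microtome. This point is on the knob's axis, half-way up.
- level_knob (a joint): angle of the levelling knob, rad, growing as it is turned clockwise seen from above; free over several turns of the hand, about 0.06 N m of friction. Clockwise raises the front of the block table, by 0.045 rad of tilt per rad of knob; the knob itself does not rise. It stays where it is left, so several grasps can be used.
- block_table (a joint): tilt of the hinged block table, rad: 0 is level, negative means that its front edge hangs low. It starts 0.06 to 0.12 rad low at the front and is driven only by the levelling knob.
- table_centre (a point): middle of the block table's upper face (table 66 x 58 mm, grey, with a white cassette and wax block clamped on it), on a cross-wise hinge in the middle of the microtome, 12 mm in front of its origin; z is the table's normal, so it points straight up when level.
- table_tongue (a point): middle of the upper face of the steel tongue at the table's front end, 80 mm in front of the hinge, which shows below the knob between two small steel index shoulders.
- index_shoulder (a point): top of the left index shoulder, a fixed steel ledge on the front of the bridge: when the table is level the tongue's upper face is flush with both shoulders (77.5 mm above the bench).
- lever_grip (a point): middle of the feed lever's upright black handle: a round sleeve that revolves freely on its pin, 16 to 19 mm thick, 52 mm tall (84 to 136 mm above the bench, this point at 109 mm), standing on the end of a flat arm whose top is at 82 mm. It travels on a circle of 90 mm radius about lever_pivot.
- lever_pivot (a point): point on the upright axis about which the feed lever turns, at the same height as lever_grip; the steel ratchet wheel (24 round teeth, 82 mm over the teeth, top at 72 mm) turns with the lever below it.
- feed_lever (a joint): lever angle, rad: 0 at its rest stop (pointing to the microtome's right), growing (clockwise from above) as it is drawn to the front; end stop at 7 clicks. One click is one tooth, 0.262 rad (24 mm at the handle); a sprung roller drops into each notch. Rest is notch 0. The pull needed jumps to 8 or 9 N on leaving a notch and falls to 2 or 3 N before the next. Let go, it springs back to 0.
- knife_carriage: knife carriage with its steel blade, a bar 136 mm wide across the slideways at the far end of the microtome, top at 112 mm; fixed. Origin on the bench level below the middle of the carriage, 78 mm behind the microtome's origin. Keep off.
- stain_a: loose dropper bottle, 33 mm wide, 108 mm tall, in front of the microtome on the left; origin under its foot. Bystander.
- stain_b: loose dropper bottle, 35 mm wide, 108 mm tall, beside the other; origin under its foot. Bystander.
- slide_dish: loose covered petri dish, 91 mm wide, 16 mm tall, on the bench to the right of the microtome, in front of the lever; origin under its middle. Bystander.

How it is judged:
By the outcome, as a careful person would: the job done as asked, in the order asked, and still so for the second after the job is handed in, while the arm keeps its last pose, push and grip.
It also fails if it takes over 72 s, if anything falls off the work surface, if the arm or the gripper's body presses on something with over 40 N, if the wrist force passes 120 N, or if a joint passes its speed limit or range.

## Robot

A 7-joint arm with a two-finger parallel gripper is mounted at the origin on a cart in front of the work surface, level with it; the furniture and walls round the work are solid. World frame = base frame: x ahead of the robot, y to its left, z up, the work surface at z = 0. Lengths are in m, angles in rad, forces in N, time in s.
With the tool pointing down it reaches from about 0.35 to 0.775 m from the base axis. Payload 3.1 kg.
Tool frame: the origin (TCP) lies midway between the tips of the shut fingers; the grasp point (between the pads) lies 19 mm behind it; z points along the fingers, y is the direction in which the jaws open and shut (so a half turn about z gives the same grasp; the last joint's range is limited). The gripper opens to 85 mm and grips with 20 to 120 N. Pads are 22 mm wide; open, the fingers measure 114 mm over their backs; the gripper's body (76 mm by 85 mm) begins 54 mm behind the grasp point. The pads swing forward as they close: fully open they stand 13 mm farther back than shut.
Start: joints at [1.07, 0.311, 0.014, 1.512, -0.004, 1.319, -0.027], TCP at [0.244, -0.493, 0.231] pointing down, gripper open.
Joint ranges: [-2.7, 2.7], [-0.3, 1.91], [-1.27, 1.3], [0.12, 2.57], [-1.44, 4.58], [0.2, 2.03], [-3.05, 3.05]. Speed limits (rad/s): [2.79, 2.79, 3.14, 3.14, 3.14, 3.14, 3.14].

## Interface

Orientations are given as a unit quaternion [x, y, z, w].
In Python, from cell import manip gives the robot as it stands. Calls block until the motion is done:
- manip.reach(position, orientation): joint-space move of the TCP to a pose.
- manip.line_to(position, rate=0.15, orientation=None, max_force=None): straight line of the TCP; orientation=None keeps the orientation; rate is the mean speed in m/s. With max_force (N) it stops when the force on the tool has changed by that much, and returns True; else False.
- manip.set_joints(angles): joint-space move.
- manip.command_gripper(opening, grip_force=None): finger opening in m; grip_force is the grip in N (None keeps the last); returns when the fingers have stopped.
- manip.dwell(seconds).
- manip.ik(position, orientation): joint angles nearest the present ones, or None.
- manip.read_state(): the state.
- manip.read_camera(name): name is "scene" or "top"; returns the picture (480x640x3 uint8, red, green, blue); there is no depth.
- manip.get_calibration(name): a dict with "intrinsics" (3x3 intrinsics, pixels), "k1" (the pictures are not rectified: a ray, as slopes to the right and down, at radius r is drawn at 1 + k1 r^2 times it, then the intrinsics apply), "eye" and "attitude" of the camera in the world. Camera axes: x right, y up, looking along -z (the intrinsics and any distortion apply to the point x, -y, -z); pixel columns grow to the right and rows downward; lengths in m; the calibration is good to about 2 mm. A picture is of the moment at which its call begins. get_calibration takes no time and is no camera call.
A pose or a line that the arm cannot do raises manip.IKError and nothing moves.
- manip.hand_in(): hands the job in, once; it reports no verdict.
Trained networks look in the newest picture that a camera, given by its name, has taken for a name from the list of things; names that differ only in an ending like _2 or _b are one class to them, and where a whole thing is asked for, a point or a joint stands for the part that bears it (a point fixed in the world has none). Each returns a list of dicts, best first, with "p" (0 to 1); they miss things now and then, are a little off and sometimes report something else, mostly with a low value. They report only what shows in the picture. A call takes as long as a camera call.
- manip.recognise(camera, target): "xy" ([column, row] as shares, 0 to 1, of the picture: columns of its width, rows of its height, amid what is visible of it).
The state is a dict: "t": time; "qpos": joint angles; "dq": joint speeds; "effort": joint torques, N m; "ee_pos": TCP position; "ee_rot": TCP orientation; "force": force on the tool from outside, world axes, zero at the start; "torque": the same for the moment, N m; "width": finger opening in m.
Only numpy, scipy, OpenCV 4.12 (cv2) and the standard library are available. Lean on these libraries where they do the work, as an engineer would, in place of code of your own. Each camera call takes 0.05 s, during which the arm holds its last target.

## Working session

There is one attempt and no reset: what is moved stays moved. The work goes in short steps, each a Python script; the robot and the scene stay as the last script left them, time stands still between calls to the robot, and variables do not carry over. Pictures are saved under pics/ and viewed, and the job is handed in when it is done.

```bash
ls; mkdir -p pics
python3 - <<'E'
from cell import manip
import cv2
for n in ("scene","top"):
    im=manip.read_camera(n); cv2.imwrite(f"pics/{n}0.png",im[:,:,::-1]); c=manip.get_calibration(n); print(n,c)
    for t in ["microtome","knob_grip","table_centre","table_tongue","index_shoulder","lever_grip","lever_pivot","knife_carriage","stain_a","slide_dish"]:
        try: print(t,[(round(d["p"],2),round(d["xy"][0]*640,1),round(d["xy"][1]*480,1)) for d in manip.recognise(n,t)][:4])
        except Exception as e: print(t,e)
print(manip.read_state())
E
```

```text
pics
scene {'intrinsics': array([[449.94201166,   0.        , 311.70995869],
       [  0.        , 449.94201166, 238.47056293],
       [  0.        ,   0.        ,   1.        ]]), 'k1': -0.11682029494321595, 'eye': array([-0.10545642, -0.60540382,  0.52259073]), 'attitude': array([ 0.4277175 , -0.25646066, -0.43032639,  0.75239941])}
microtome [(0.9, 294.8, 255.8), (0.32, 371.2, 256.3)]
knob_grip [(0.71, 269.9, 228.0)]
table_centre [(0.88, 290.8, 237.8)]
table_tongue [(0.83, 288.7, 235.8)]
index_shoulder [(0.58, 276.6, 241.5)]
lever_grip [(0.65, 373.6, 258.5), (0.34, 384.0, 335.7)]
lever_pivot [(0.95, 376.9, 255.8), (0.42, 305.5, 211.6)]
knife_carriage [(0.86, 307.9, 210.1)]
stain_a [(0.97, 227.7, 249.5)]
slide_dish [(0.79, 382.3, 333.8)]
top {'intrinsics': array([[439.40696707,   0.        , 316.7662615 ],
       [  0.        , 439.40696707, 236.2113596 ],
       [  0.        ,   0.        ,   1.        ]]), 'k1': -0.060851837385399656, 'eye': array([ 0.39979866, -0.24576613,  0.93366916]), 'attitude': array([ 0.05602689, -0.03594674, -0.6989273 ,  0.71208809])}
microtome [(0.97, 3
[... 472 characters left out ...]
e_dish [(0.63, 418.4, 270.8)]
{'t': 1.1, 'qpos': array([ 1.07027904,  0.31089282,  0.01400766,  1.51147923, -0.00440078,
        1.31921684, -0.02718276]), 'dq': array([-0.00034452, -0.00194608,  0.00175195, -0.00013845,  0.00010246,
       -0.00044967,  0.00045203]), 'effort': array([ 2.50351704e-04, -3.79816961e+01,  1.45724025e-01, -2.30862790e+01,
        1.21089024e-02,  1.67131439e-03,  1.34224391e-05]), 'ee_pos': array([ 0.24362218, -0.49312251,  0.2313162 ]), 'ee_rot': array([ 9.73791301e-01,  2.27443402e-01, -6.55090398e-06,  1.96569001e-05]), 'force': array([ 0.09789749, -0.32573923,  0.01182653]), 'torque': array([0.00174881, 0.00047608, 0.01390527]), 'width': 0.08575921740768468}
```

View images.

View pics/scene0.png

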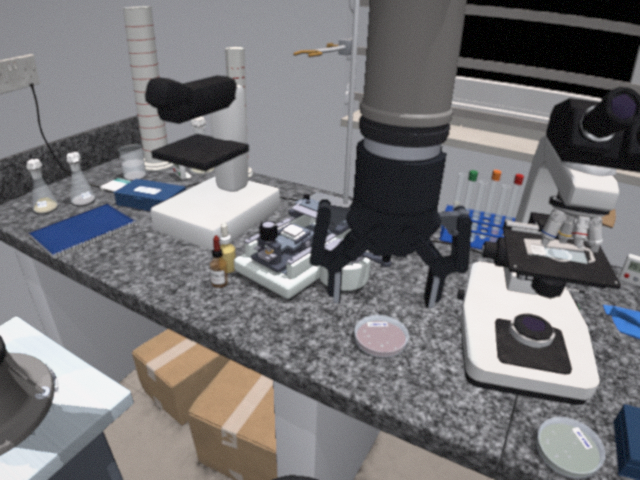

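View pics/top0.png

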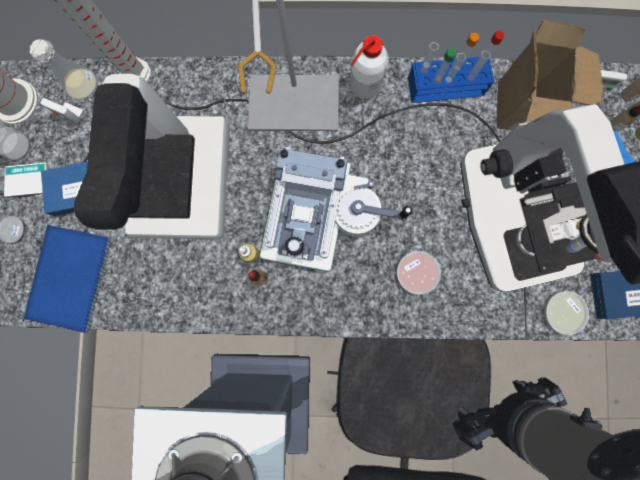

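Run:
```python
import cv2
a=cv2.imread("pics/scene0.png")[180:360,200:440]; b=cv2.imread("pics/top0.png")[140:320,220:460]
cv2.imwrite("pics/sc_crop.png",cv2.resize(a,(800,600),interpolation=cv2.INTER_CUBIC))
cv2.imwrite("pics/tp_crop.png",cv2.resize(b,(800,600),interpolation=cv2.INTER_CUBIC))
```

```text
(no output)
```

View pics/sc_crop.png

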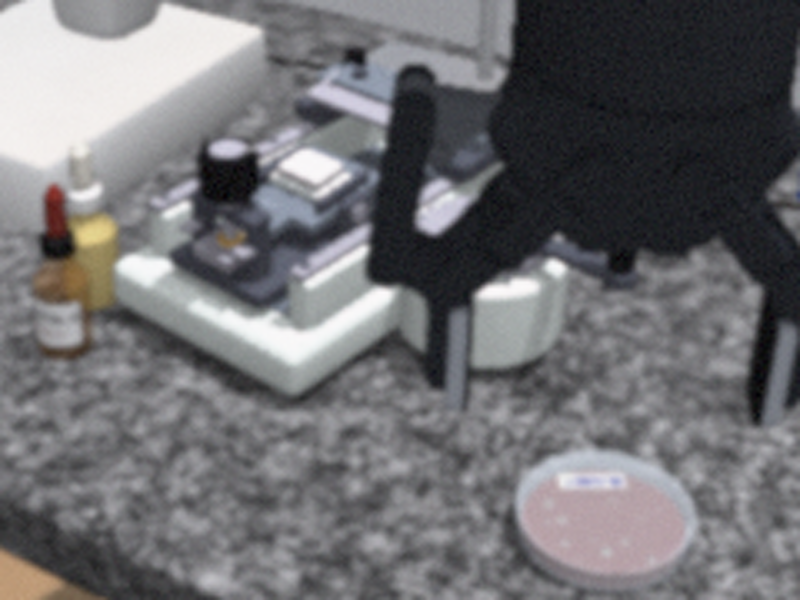

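View pics/tp_crop.png

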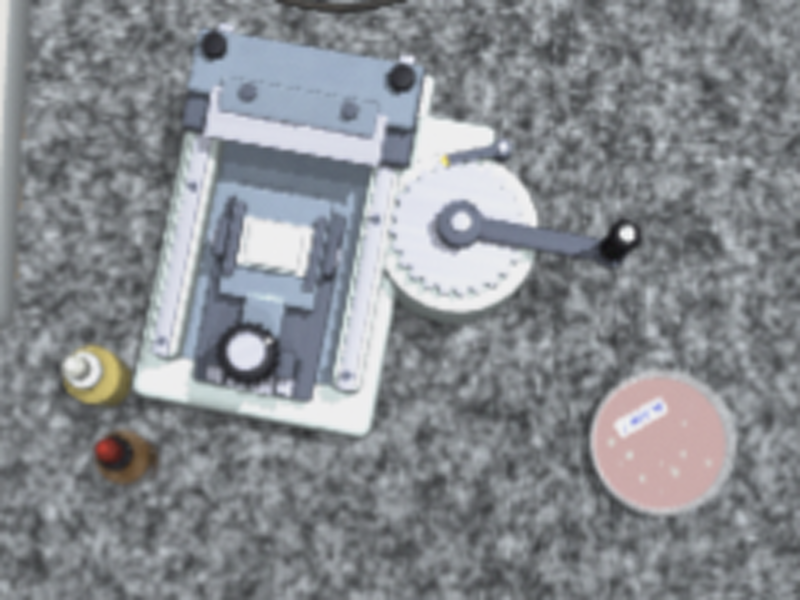

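```bash
cat > h.py <<'E'
import numpy as np, cv2
from scipy.spatial.transform import Rotation as R
from scipy.optimize import least_squares
from cell import manip
cal={n:manip.get_calibration(n) for n in("scene","top")}
def ray(n,px):
    c=cal[n];K=c["intrinsics"]
    u=cv2.undistortPoints(np.array([[px]],float),K,np.array([c["k1"],0,0,0.]))[0,0]
    d=R.from_quat(c["attitude"]).apply([u[0],-u[1],-1]); return c["eye"],d/np.linalg.norm(d)
def proj(n,P):
    c=cal[n];K=c["intrinsics"];p=R.from_quat(c["attitude"]).inv().apply(np.atleast_2d(P)-c["eye"])
    s=np.c_[p[:,0]/-p[:,2],-p[:,1]/-p[:,2]];r2=(s**2).sum(1)[:,None];s=s*(1+c["k1"]*r2)
    return s*[K[0,0],K[1,1]]+[K[0,2],K[1,2]]
def atz(n,px,z):
    o,d=ray(n,px);return o+d*(z-o[2])/d[2]
def tri(a,b):
    o1,d1=ray("scene",a);o2,d2=ray("top",b)
    s=np.linalg.lstsq(np.c_[d1,-d2],o2-o1,rcond=None)[0];p,q=o1+s[0]*d1,o2+s[1]*d2
    return (p+q)/2,np.linalg.norm(p-q)
def cam(n,f,crop=None):
    im=manip.read_camera(n)[:,:,::-1].copy(); cv2.imwrite(f"pics/{f}_full.png",im)
    if crop:
        x,y,w,h=crop;im=cv2.resize(im[y:y+h,x:x+w],(800,int(800*h/w)),interpolation=cv2.INTER_CUBIC)
    cv2.imwrite(f"pics/{f}.png",im)
E
python3 - <<'E'
from h import *
np.set_printoptions(precision=4,suppress=True)
print("knobtop",tri((268.4,224.2),(294.7,245)),atz("top",(294.7,245),.129))
print("lev top",tri((386.7,254.2),(408.1,210.5)),atz("top",(408.1,210.5),.136))
print("pivot",atz("top",(358.3,206),.085))
c=lambda x,y:(220+x*.3,140+y*.3)
for n,p,z in [("cassette",c(275,247),.09),("dish",c(663,442),.01),("frontR",c(368,433),.02),("frontL",c(138,390),.02),("railLf",c(163,352),.075),("railRf",c(347,385),.075),("bolt A",c(214,45),.112),("boltB",c(401,77),.112),
 ("red bottle",c(105,448),.108),("yel",c(77,368),.108)]: print(n,atz("top",p,z))
E
```

```text
knobtop (array([ 0.4877, -0.1813,  0.1296]), np.float64(0.0003808050717331309)) [ 0.4879 -0.1814  0.129 ]
lev top (array([ 0.5602, -0.3924,  0.0959]), np.float64(0.008803828234022777)) [ 0.5546 -0.3892  0.136 ]
pivot [ 0.5719 -0.3008  0.085 ]
cassette [ 0.5531 -0.1919  0.09  ]
dish [ 0.4473 -0.4336  0.01  ]
frontR [ 0.4491 -0.2483  0.02  ]
frontL [ 0.4733 -0.1034  0.02  ]
railLf [ 0.4917 -0.1261  0.075 ]
railRf [ 0.4741 -0.2353  0.075 ]
bolt A [ 0.6682 -0.1547  0.112 ]
boltB [ 0.6502 -0.2638  0.112 ]
red bottle [ 0.433  -0.0996  0.108 ]
yel [ 0.4781 -0.0817  0.108 ]
```

```bash
cat >> h.py <<'E'
def avg(n,f,crop,N=8):
    im=np.mean([manip.read_camera(n)[:,:,::-1].astype(float) for _ in range(N)],0)
    np.save(f"pics/{f}.npy",im.astype(np.float32)); show(im,f,crop)
def show(im,f,crop):
    x,y,w,h=crop
    cv2.imwrite(f"pics/{f}.png",np.clip(cv2.resize(im[y:y+h,x:x+w],(800,int(800*h/w)),interpolation=cv2.INTER_CUBIC),0,255).astype(np.uint8))
E
python3 - <<'E'
from h import *
avg("scene","tong0",(235,205,80,60))
avg("top","topt0",(270,190,80,60))
Rm=R.from_euler('z',-9.2,degrees=True)
k=np.array([.4878,-.1813,.115])
print(Rm.inv().apply(k), Rm.inv().apply([.5719,-.3008,.1]),Rm.inv().apply([.659,-.209,.1]))
print(proj("scene",[k,Rm.apply([0,0,0])]))
E
```

```text
[ 0.51051153 -0.10097776  0.115     ] [ 0.61263549 -0.20549454  0.1       ] [ 0.68393797 -0.10094978  0.1       ]
[[268.776547   231.13531269]
 [-15.91619674 406.40490563]]
```

View pics/tong0.png

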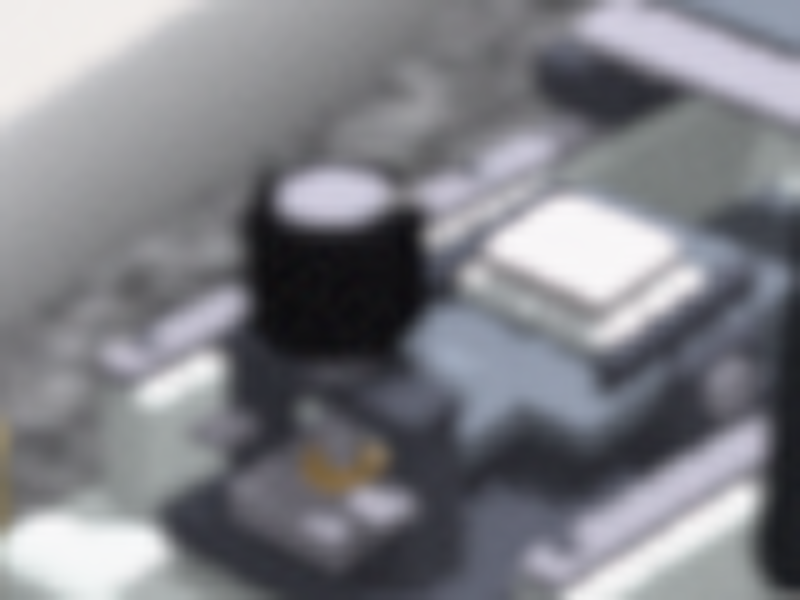

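View pics/topt0.png

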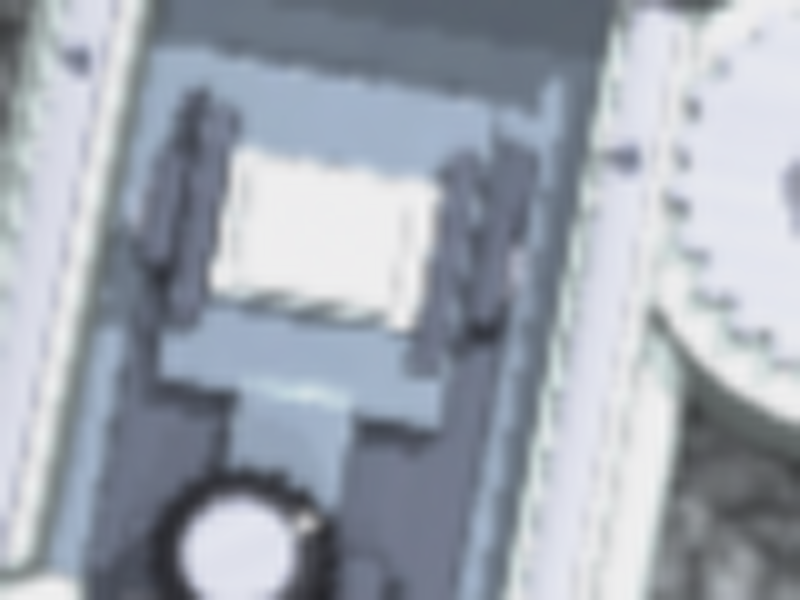

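Run:
```python
from h import *
Rm=R.from_euler('z',-9.2,degrees=True)
for xt in (.4966,.508):
  P=Rm.apply([[xt,-.101,.0775],[xt,-.101,.070],[xt,-.089,.0775],[xt,-.113,.0775]])
  print(((proj("scene",P)-[235,205])*10).round())
for px in [(325,525),(385,500),(345,465),(310,415),(240,490)]:
  p=Rm.inv().apply(atz("scene",(235+px[0]/10,205+px[1]/10),.0775)); print(px,p)
k=Rm.inv().apply([[.4878,-.1813,.115]]);print(k)
```

```text
[[292. 464.]
 [294. 498.]
 [247. 442.]
 [339. 486.]]
[[335. 440.]
 [336. 473.]
 [289. 418.]
 [381. 461.]]
(325, 525) [ 0.48523394 -0.12040082  0.0775    ]
(385, 500) [ 0.49865087 -0.1228411   0.0775    ]
(345, 465) [ 0.50269701 -0.1087722   0.0775    ]
(310, 415) [ 0.51140781 -0.09123941  0.0775    ]
(240, 490) [ 0.48362547 -0.10011638  0.0775    ]
[[ 0.51051153 -0.10097776  0.115     ]]
```

Run:
```python
from h import *
a=np.load("pics/tong0.npy");b=np.load("pics/topt0.npy")
x=cv2.resize(a[237:267,255:295],(800,600),interpolation=cv2.INTER_LANCZOS4)
cv2.imwrite("pics/z1.png",np.clip((x-30)*1.6,0,255))
x=cv2.resize(b[230:270,275:325],(750,600),interpolation=cv2.INTER_LANCZOS4)
cv2.imwrite("pics/z2.png",np.clip((x-30)*1.3,0,255))
```

```text
[ WARN:0@0.593] global loadsave.cpp:1063 imwrite_ Unsupported depth image for selected encoder is fallbacked to CV_8U.
```

View pics/z1.png

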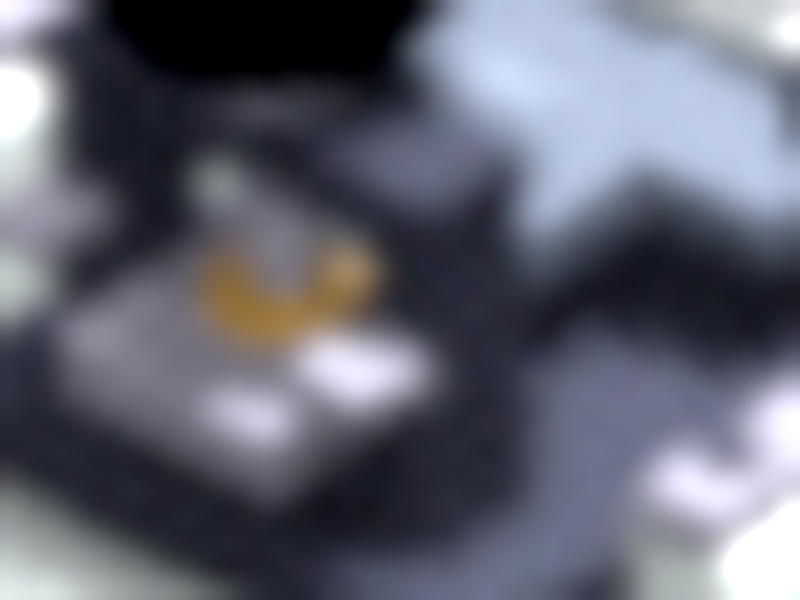

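View pics/z2.png

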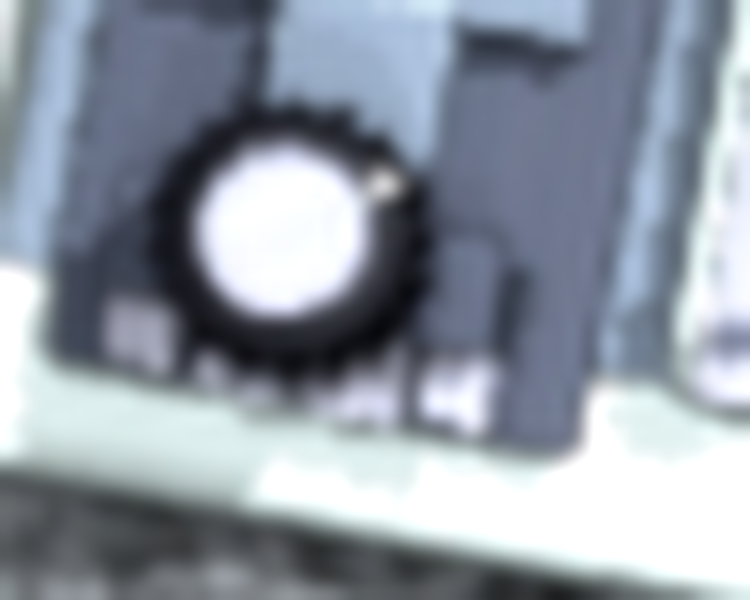

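Run:
```python
from h import *
np.set_printoptions(precision=4,suppress=True)
Rm=R.from_euler('z',-9.2,degrees=True)
for nm,p in [("R",(460,395)),("L",(140,330)),("T",(355,400)),("Tl",(230,375))]:
  P=atz("top",(275+p[0]/15,230+p[1]/15),.0775); print(nm,P,Rm.inv().apply(P),(proj("scene",P)-[255,237])*20)
def z1(x,y): return (255+x/20,237+y/20)
print(tri(z1(365,365),(275+460/15,230+395/15)))
```

```text
R [ 0.4716 -0.1993  0.0775] [ 0.4974 -0.1214  0.0775] [[349.3379 359.8139]]
L [ 0.4794 -0.1573  0.0775] [ 0.4983 -0.0786  0.0775] [[ 28.542  198.7954]]
T [ 0.4707 -0.1856  0.0775] [ 0.4943 -0.108   0.0775] [[221.8324 323.0249]]
Tl [ 0.4737 -0.1692  0.0775] [ 0.4947 -0.0913  0.0775] [[ 96.2803 260.1252]]
(array([ 0.4721, -0.1999,  0.0768]), np.float64(0.0014264911624878398))
```

```bash
cat >> h.py <<'E'
def qd(deg): # tool down; jaw axis (tool y) = Rz(deg)*(0,-1,0)
    return (R.from_euler('z',deg,degrees=True)*R.from_euler('x',180,degrees=True)).as_quat()
E
python3 - <<'E'
from h import *
np.set_printoptions(precision=3,suppress=True)
print(manip.read_state()["t"], 2*np.degrees(np.arctan2(.2274,.9738)))
for d in range(-270,271,30):
    r=manip.ik([.4878,-.1813,.1],qd(d)); print(d,r)
Rm=R.from_euler('z',-9.2,degrees=True)
for x,y in [(60,340),(280,490),(200,250),(390,400)]:
    print(Rm.inv().apply(atz("scene",(255+x/20,237+y/20),.070)))
print([manip.ik([.487,-.33,.095],qd(d)) is not None for d in range(-180,181,30)])
E
```

```text
1.9 26.28813155786154
-270 [ 0.637  0.397 -0.404  1.767  0.18   1.014  0.165]
-240 [ 0.691  0.409 -0.476  1.765  0.215  1.02   0.658]
-210 [ 0.706  0.412 -0.497  1.764  0.226  1.022  1.173]
-180 [ 0.757  0.425 -0.566  1.762  0.261  1.029  1.666]
-150 [ 1.083  0.606 -1.076  1.752  0.583  1.144  1.921]
-120 [ 1.083  0.606 -1.076  1.752  0.583  1.144  2.444]
-90 [ 0.285  0.365  0.049  1.781 -0.021  0.997 -2.8  ]
-60 [ 0.35   0.366 -0.034  1.778  0.014  0.998 -2.308]
-30 [ 0.404  0.369 -0.103  1.776  0.044  0.999 -1.811]
0 [ 0.468  0.374 -0.184  1.774  0.08   1.002 -1.318]
30 [ 0.511  0.378 -0.24   1.772  0.104  1.004 -0.816]
60 [ 0.574  0.387 -0.321  1.769  0.141  1.008 -0.325]
90 [ 0.637  0.397 -0.404  1.767  0.18   1.014  0.165]
120 [ 0.691  0.409 -0.476  1.765  0.215  1.02   0.658]
150 [ 0.706  0.412 -0.497  1.764  0.226  1.022  1.173]
180 [ 0.757  0.425 -0.566  1.762  0.261  1.029  1.666]
210 [ 1.083  0.606 -1.076  1.752  0.583  1.144  1.921]
240 [ 1.083  0.606 -1.076  1.752  0.583  1.144  2.444]
270 [ 0.285  0.365  0.049  1.781 -0.021  0.997 -2.8  ]
[ 0.491 -0.09   0.07 ]
[ 0.486 -0.124  0.07 ]
[ 0.511 -0.089  0.07 ]
[ 0.503 -0.121  0.07 ]
[True, True, True, True, True, True, True, True, True, True, True, True, True]
```

Run:
```python
from h import *
np.set_printoptions(precision=4,suppress=True)
manip.command_gripper(.055,40)
manip.reach([.4878,-.1813,.2],qd(150))
print(manip.line_to([.4878,-.1813,.101],rate=.1,max_force=8))
s=manip.read_state();print(s["t"],s["ee_pos"],s["force"],s["width"])
avg("scene","g1",(235,165,100,75),4)
avg("top","g1t",(250,190,120,90),4)
```

```text
False
4.925 [ 0.4885 -0.1815  0.1017] [0.2992 0.0421 0.7919] 0.055179337196636216
```

View pics/g1.png

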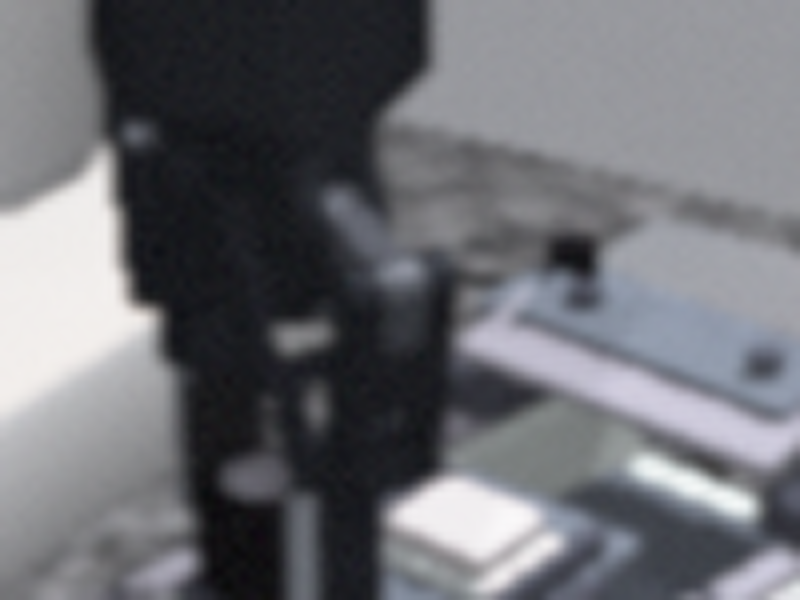

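View pics/g1t.png

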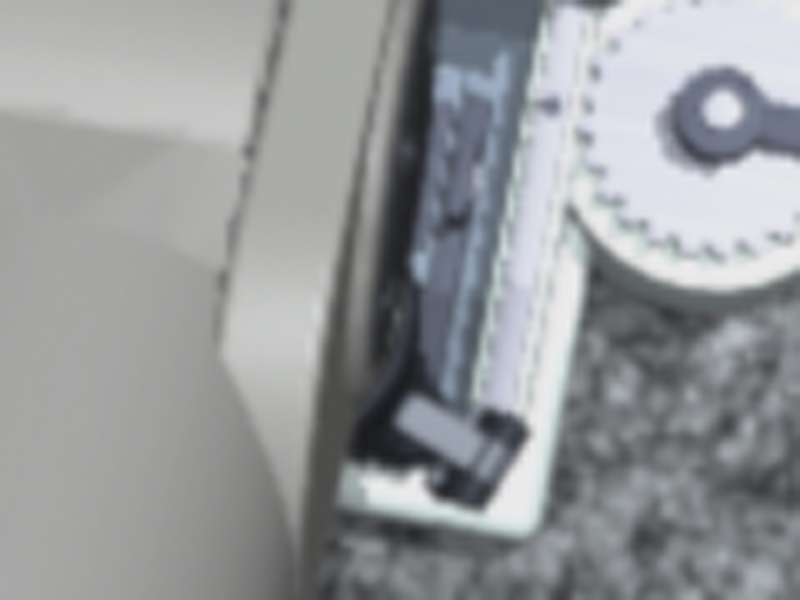

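Run:
```python
from h import *
np.set_printoptions(precision=4,suppress=True)
manip.command_gripper(0,40)
s=manip.read_state();print(s["t"],s["ee_pos"],s["force"],s["torque"],s["width"])
p=[.4878,-.1813,.101]
for d in (135,120,105):
    manip.line_to(p,orientation=qd(d))
    s=manip.read_state();print(s["t"],s["ee_pos"],s["force"],s["torque"],s["width"],R.from_quat(s["ee_rot"]).as_euler('zyx',degrees=True)[0],s["qpos"][6])
avg("scene","g2",(215,165,120,90),4)
```

```text
5.65 [ 0.4886 -0.18    0.1015] [0.8724 2.7862 3.396 ] [ 0.7022 -0.1061 -0.01  ] 0.03199827690142348
6.0583 [ 0.4884 -0.1803  0.1015] [0.5079 4.4114 5.3631] [ 0.8556  0.0026 -0.0935] 0.03174130320131975 -135.17461364150967 0.9437998421796828
6.4667 [ 0.4881 -0.1805  0.1015] [-0.3679  4.4979  5.3501] [ 0.8383  0.1148 -0.0595] 0.03195114669537982 -120.12994920132716 0.7037500254352458
6.875 [ 0.4878 -0.1806  0.1015] [-1.8114  4.29    6.9609] [ 0.8251  0.1865 -0.0505] 0.032053017671023296 -105.12592486980083 0.46343655152666363
```

View pics/g2.png

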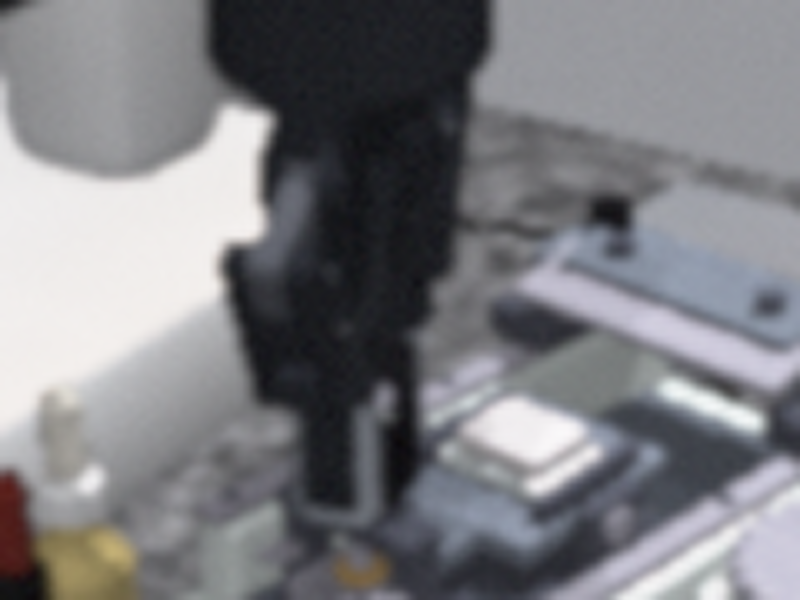

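```bash
cat >> h.py <<'E'
def z1(f,im,g=1.6):
    x=cv2.resize(im[237:267,255:295],(800,600),interpolation=cv2.INTER_LANCZOS4)
    cv2.imwrite(f"pics/{f}.png",np.clip((x-30)*g,0,255).astype(np.uint8))
E
python3 - <<'E'
from h import *
p=[.4878,-.1813,.101]
for d in (90,75,60):
    manip.line_to(p,orientation=qd(d)); 
    avg("scene",f"t{d}",(235,205,80,60),8)
    z1(f"zz{d}",np.load(f"pics/t{d}.npy"))
print(manip.read_state()["t"],manip.read_state()["torque"],manip.read_state()["force"])
E
```

```text
9.5 [ 0.91332931  0.57679188 -0.04656415] [-3.12138633  5.29074131  8.73455293]
```

View pics/zz90.png

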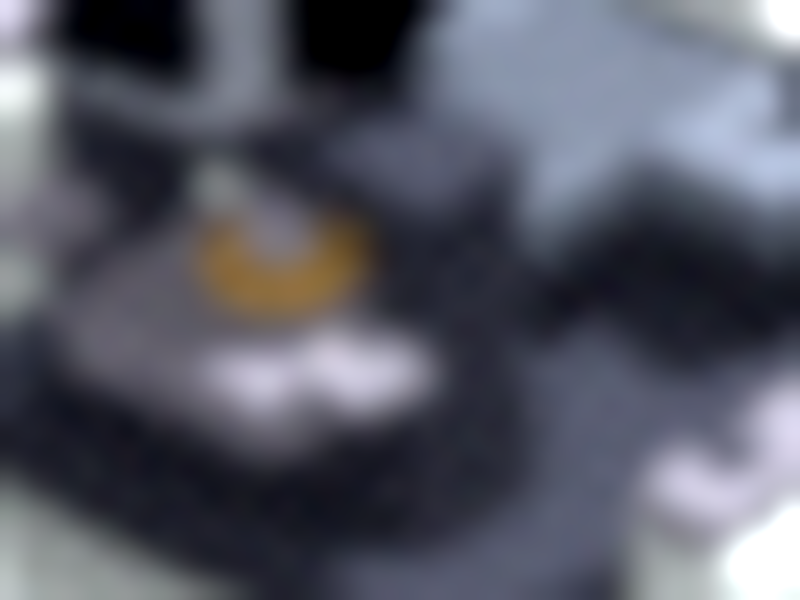

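View pics/zz60.png

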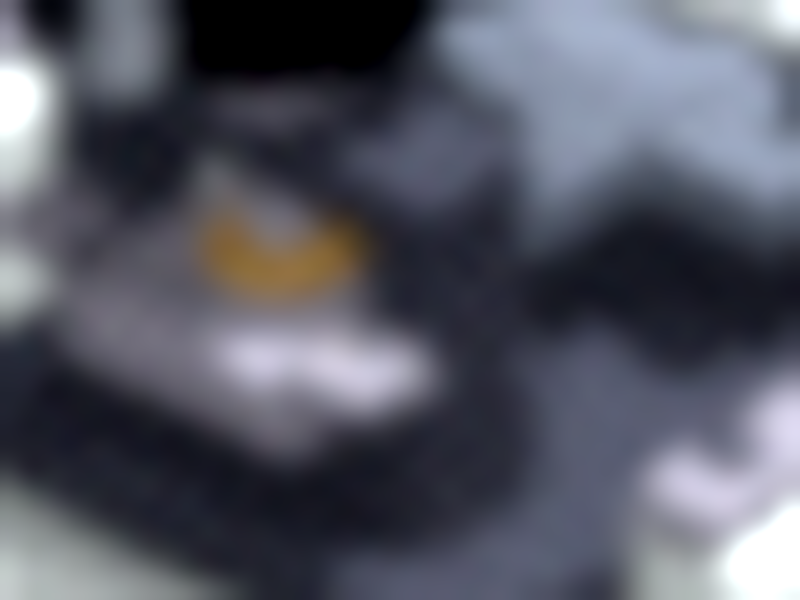

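Run:
```python
from h import *
np.set_printoptions(precision=4,suppress=True)
s=manip.read_state();print(s["ee_pos"])
manip.command_gripper(.06,40)
s=manip.read_state();print(s["ee_pos"],s["force"])
manip.line_to([.4878,-.1813,.18],rate=.2)
manip.reach([.35,-.36,.22],qd(60))
avg("scene","a1",(235,205,80,60),10)
avg("top","a1t",(270,190,80,60),10)
print(manip.read_state()["t"])
a=np.load("pics/a1.npy");b=np.load("pics/a1t.npy");z1("a1z",a)
x=cv2.resize(b[240:262,280:310],(800,587),interpolation=cv2.INTER_LANCZOS4)
cv2.imwrite("pics/a1tz.png",np.clip((x-30)*1.2,0,255).astype(np.uint8))
show(a,"a1lev",(330,200,120,90));
```

```text
[ 0.4868 -0.1805  0.1014]
[ 0.4874 -0.1821  0.1006] [-0.7103 -0.3875 -0.1812]
12.3417
```

View pics/a1z.png

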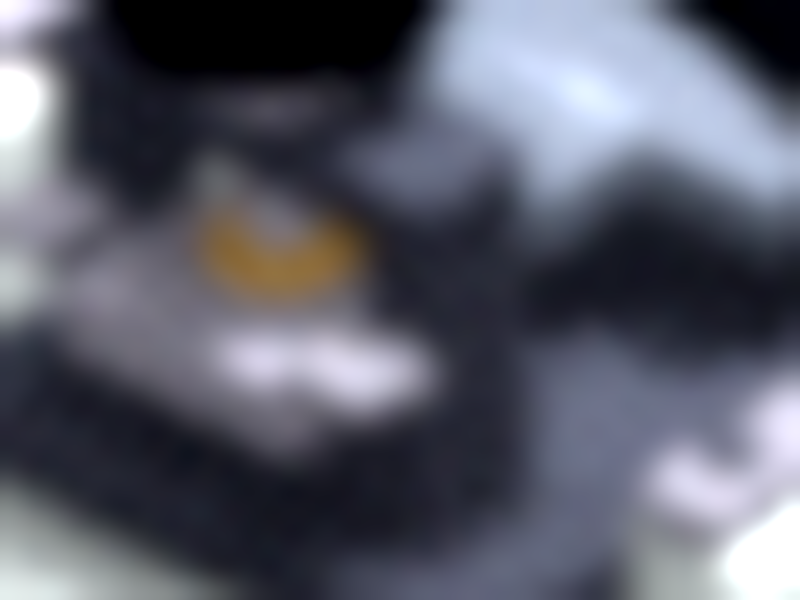

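View pics/a1tz.png

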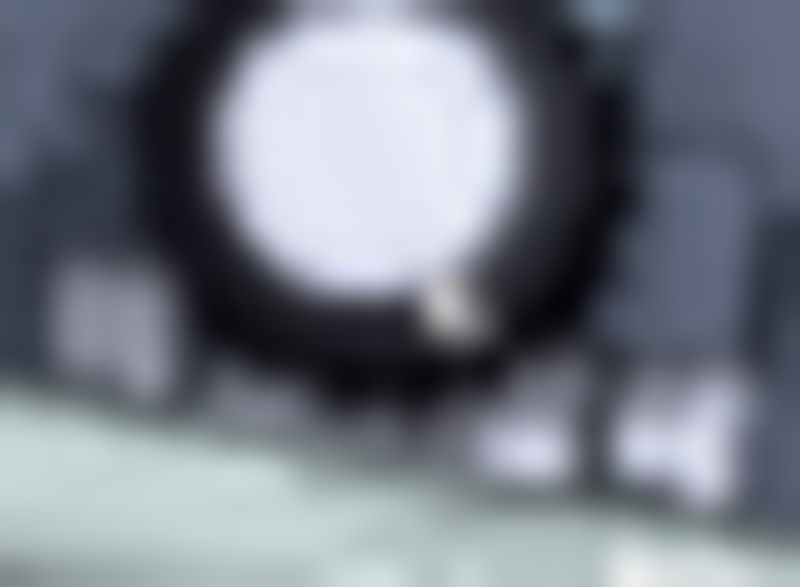

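View pics/a1lev.png

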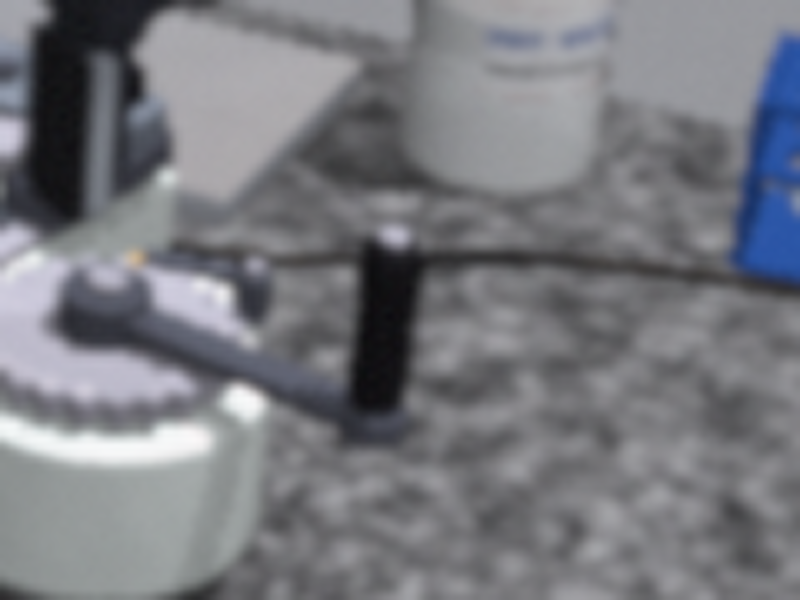

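```bash
cat > seg.py <<'E'
from h import *
np.set_printoptions(precision=4,suppress=True)
a=np.load("pics/a1.npy").mean(2);b=np.load("pics/a1t.npy").mean(2)
# intensity-weighted centroids of the sunlit patches
def cen(im,x0,x1,y0,y1):
    w=im[y0:y1,x0:x1].copy();print(w.round().astype(int))
    t=np.percentile(w,50);w=np.clip(w-t,0,None);yy,xx=np.mgrid[y0:y1,x0:x1];return (w*xx).sum()/w.sum(),(w*yy).sum()/w.sum()
print("scene T");cen(a,262,280,250,262)
print("top");cen(b,294,310,250,262)
E
python3 seg.py
python3 - <<'E'
from h import *
print(tri((267.75,255),(299.7,256.9)),tri((273.25,255.5),(305.5,256.5)))
print("lever top",tri((388.95,235.7),(408.1,210.5)))
E
```

```text
scene T
[[100  96  93  94  94  94  97  96  95  93  83  68  54  54  56  57  59  60]
 [104 102  99  97  98  99  98  99  98  96  88  73  58  53  56  59  58  59]
 [107 103 102 103 103 106 106 106 105 103  98  80  62  58  56  57  57  58]
 [105 106 106 113 121 127 129 126 127 128 118 103  88  76  63  58  58  59]
 [103 104 109 121 142 157 160 154 155 160 152 142 130 112  84  64  60  58]
 [ 95 100 104 115 136 156 161 151 155 167 172 167 155 133 100  71  59  58]
 [ 77  88  95 101 111 124 128 120 124 141 156 154 139 117  91  68  59  59]
 [ 56  66  78  85  93  99 104 102  99 103 113 112  96  81  69  60  56  57]
 [ 46  49  57  64  74  87  93  96  87  76  73  70  63  57  58  56  57  57]
 [ 47  47  44  48  54  65  77  78  70  60  52  51  50  52  56  57  56  56]
 [ 52  48  47  48  46  50  54  57  54  51  47  50  49  51  56  58  57  58]
 [ 54  52  52  50  47  46  47  45  46  46  46  49  50  52  55  58  55  57]]
top
[[196 181 186 136  82  63  50  38  56  88 109 119 120 113  80  80]
 [ 94 107 183 150  85  50  39  41  78 102 111 119 120 109  78  84]
 [ 60  72 121 126  83  46  48  60  81 101 111 114 116
[... 180 characters left out ...]
3  95 145 169 175 198 169 121 107]
 [118 102 115 132 174 198 196 139 103 182 207 210 212 159 111 112]
 [131 127 130 135 167 191 193 137  98 161 185 199 212 156 108 111]
 [174 165 154 142 135 133 134 117 100 109 116 148 181 138 103 109]
 [190 185 173 166 164 164 163 161 152 149 136 136 137 116 109 110]
 [191 189 187 188 187 187 186 185 187 200 192 185 182 162 148 140]
 [209 195 191 201 193 189 190 188 195 223 219 213 212 209 194 186]]
(array([ 0.47103798, -0.18808577,  0.0740409 ]), np.float64(0.0015634234893777419)) (array([ 0.47192732, -0.19972021,  0.07630808]), np.float64(0.0018629313811268206))
lever top (array([ 0.55484557, -0.38949923,  0.13518155]), np.float64(0.00043927386479123765))
```

```bash
cat > probe.py <<'E'
from h import *
np.set_printoptions(precision=4,suppress=True)
Rm=R.from_euler('z',-9.2,degrees=True)
q=qd(-9.2)
def W(x,y,z): return Rm.apply([x,y,z])
def probe(offs,zs=.095,ze=.06,X=.4815,first=True):
    y=-.101-.037+offs
    if first: manip.reach(W(X,y,.16),q)
    else:
        manip.line_to(W(X,y,zs),rate=.15)
    manip.line_to(W(X,y,zs),rate=.15)
    hit=manip.line_to(W(X,y,ze),rate=.02,max_force=3)
    s=manip.read_state();print("offs",offs,hit,"t",round(s["t"],2),"z",s["ee_pos"][2].round(5),Rm.inv().apply(s["ee_pos"]),"F",s["force"],s["width"])
    return s["ee_pos"][2]
E
python3 - <<'E'
from probe import *
manip.command_gripper(.06,40)
probe(-.026)
avg("scene","pr1",(215,165,120,90),2)
avg("top","pr1t",(270,190,80,60),2)
E
```

```text
offs -0.026 False t 16.39 z 0.06003 [ 0.4814 -0.164   0.06  ] F [-0.4112  0.4415  0.402 ] 0.059574729314962514
```

View pics/pr1.png

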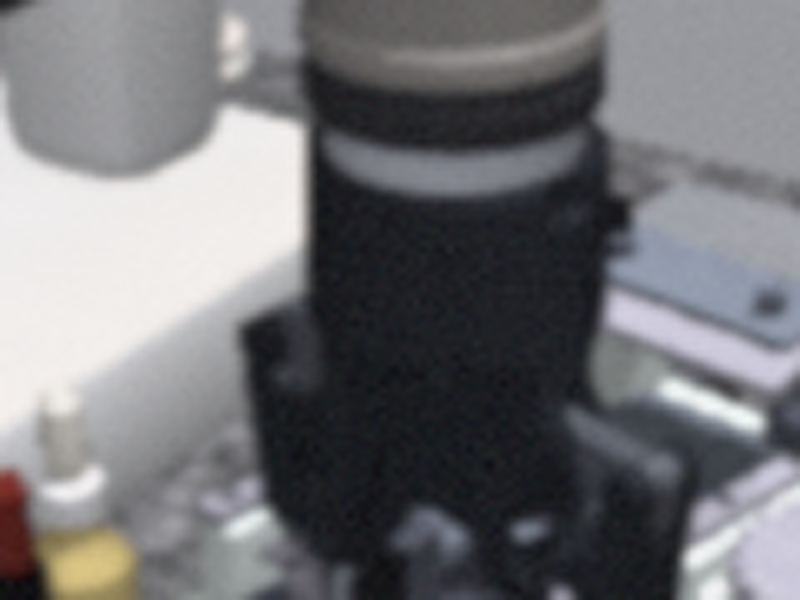

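View pics/pr1t.png

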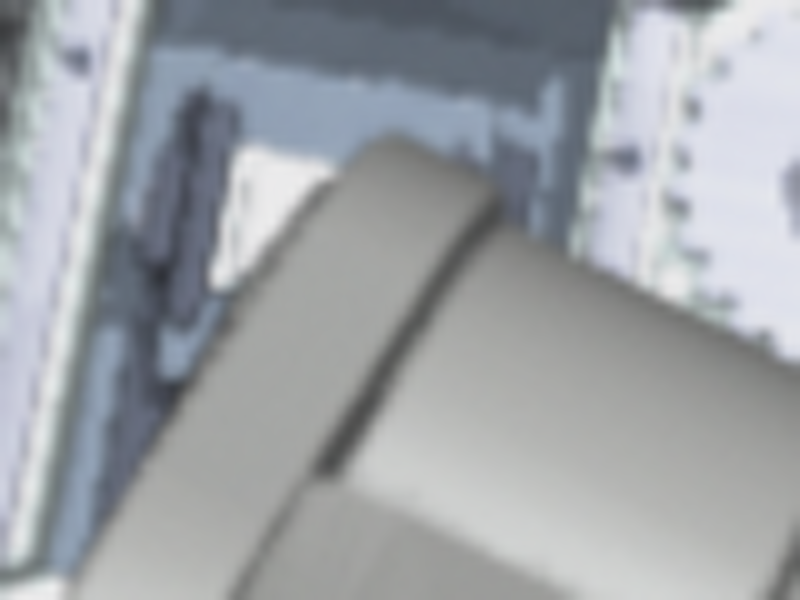

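Run:
```python
from h import *
np.set_printoptions(precision=4,suppress=True)
s=manip.read_state(); p=s["ee_pos"]; manip.line_to([p[0],p[1],.17],rate=.2)
K=[.4876,-.1810]
manip.command_gripper(.06,40)
manip.reach([*K,.17],qd(98)); manip.line_to([*K,.101],rate=.12,max_force=8)
manip.command_gripper(0,40)
for d in (88,78,68,58):
    manip.line_to([*K,.101],orientation=qd(d))
    avg("scene",f"u{d}",(235,205,80,60),8)
    s=manip.read_state();print(s["t"],s["ee_pos"],s["torque"][2],s["width"])
z1("u58z",np.load("pics/u58.npy"))
for f in ("t60","u88","u78","u68","u58"):
    a=np.load(f"pics/{f}.npy").mean(2); print(f);print(a[250:262,262:280].round().astype(int))
```

```text
20.7833 [ 0.4874 -0.1814  0.1023] -0.06899070965535392 0.03145006334227278
21.5083 [ 0.4871 -0.1813  0.1023] -0.06417505603504436 0.03167690178144764
22.2333 [ 0.4867 -0.1812  0.1023] -0.016799274264386325 0.032352179554258564
22.9583 [ 0.4864 -0.1811  0.1022] -0.076970477848967 0.031870856456028725
t60
[[ 88  88  88  90  92  95  96  98  95  91  84  67  56  54  56  57  55  59]
 [ 91  88  88  91  96  99 100  99  97  96  88  73  58  54  57  58  60  59]
 [ 97  95  94  98 102 105 106 106 107 105  96  79  64  57  58  58  60  59]
 [104 102 102 111 119 126 127 126 125 125 116 101  90  77  67  59  59  60]
 [103 104 107 120 139 155 155 151 150 152 144 134 127 112  86  65  60  58]
 [ 94  99 103 113 132 150 154 146 150 160 162 159 150 130 100  72  61  60]
 [ 77  88  94 100 110 123 126 119 123 135 147 149 134 115  91  70  60  59]
 [ 56  66  77  87  95 102 106 102 100 104 111 112  97  81  69  61  59  58]
 [ 48  48  54  65  76  88  97  96  88  77  72  71  65  58  57  58  59  58]
 [ 46  45  45  49  54  67  78  81  74  60  53  51  52  52  57  57  57  59]
 [ 52  49  46  46  45  50  54  58  53  49  47
[... 3025 characters left out ...]
 63  57  60  60  58  60]
 [ 99 105 114 132 150 155 153 142 129 122 111  97  88  78  67  60  58  59]
 [ 89  95 104 117 131 145 147 139 142 149 143 133 127 112  86  65  58  60]
 [ 72  79  87  95 104 117 121 121 140 157 162 158 149 130 100  72  59  61]
 [ 51  57  68  78  87  96 106 108 117 135 149 149 135 116  90  69  59  59]
 [ 46  48  51  58  69  86  99 101  99 103 111 111  97  82  72  60  58  59]
 [ 47  45  45  46  55  74  92  97  89  77  73  71  62  58  58  56  60  59]
 [ 51  47  45  45  49  61  77  81  75  62  51  50  50  54  58  58  58  57]
 [ 52  49  48  46  46  50  57  57  55  50  47  48  50  53  58  58  58  59]
 [ 53  54  53  49  49  47  46  45  45  46  47  50  50  54  58  58  58  60]]
```

View pics/u58z.png

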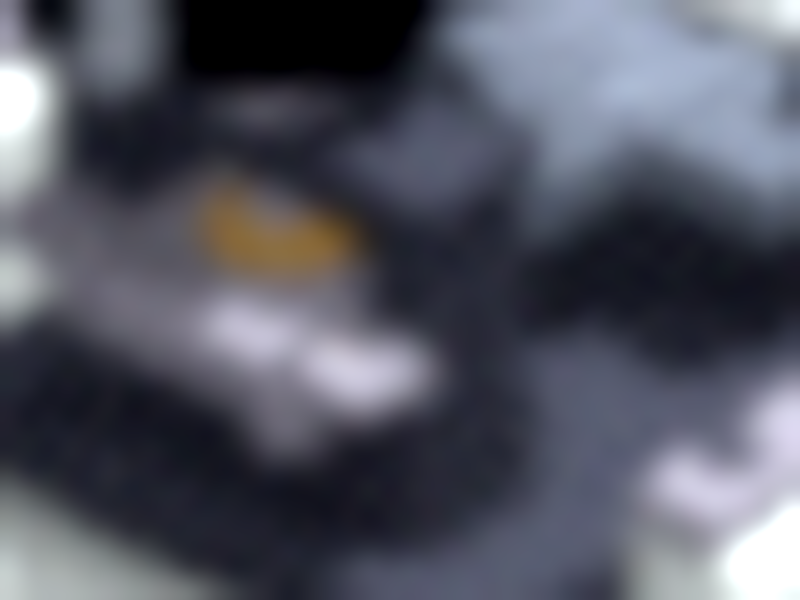

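Run:
```python
from h import *
np.set_printoptions(precision=4,suppress=True,linewidth=150)
manip.command_gripper(.06,40)
manip.line_to([.4876,-.181,.18],rate=.2)
manip.reach([.35,-.36,.22],qd(58))
avg("scene","b1",(235,205,80,60),12)
avg("top","b1t",(270,190,80,60),12)
print(manip.read_state()["t"])
a=np.load("pics/b1.npy");b=np.load("pics/b1t.npy");z1("b1z",a)
x=cv2.resize(b[240:262,280:310],(800,587),interpolation=cv2.INTER_LANCZOS4)
cv2.imwrite("pics/b1tz.png",np.clip((x-30)*1.2,0,255).astype(np.uint8))
print(b.mean(2)[250:262,282:312].round().astype(int))
```

```text
26.0
[[120 131 124 114  78  48  50  64 106 163 205 205 200 163 125  94  73  61  46  36  49  86 110 119 121 113  80  81  98 112]
 [136 151 151 147 102  52  43  51  73 137 167 130  99  83  72  67  60  47  38  40  70  99 112 119 120 110  78  84 103 114]
 [139 154 155 154 110  63  46  44  72 149 132  84  63  61  58  54  44  38  47  63  82 101 111 115 116 102  76  92 110 116]
 [124 140 148 159 117  87  82  61  62 107  85  55  51  49  43  44  44  58  83  95  79  87 109 110 119 110  85  95 112 117]
 [113 114 123 144 112 106 124 110 100  84  55  51  53  44  50  66  78 118 142 132  96 109 141 142 161 150 110 100 112 117]
 [160 147 132 125 113 121 139 139 133 106  76  88  88  70  85 103 121 171 187 153 108 148 173 177 198 169 121 107 114 117]
 [200 197 184 177 167 162 152 145 134 121 111 119 115  99 110 129 153 191 201 144 106 184 208 210 212 158 111 111 116 117]
 [204 203 202 202 201 202 200 197 184 167 152 141 128 123 122 138 166 187 194 137  97 161 185 199 212 156 108 112 116 117]
 [202 202 203 205 205 205 205 204 203 200 187 179 173 165 154 142 136 129 131 116 100 110 116 147 181 137 104 109 114 115]
 [196 198 199 201 203 204 204 204 204 204 202 197 190 185 173 166 164 164 163 161 152 149 136 135 137 116 109 109 109 112]
 [184 186 188 191 194 197 199 201 202 202 200 193 189 188 187 188 187 186 186 186 187 200 192 185 182 162 148 140 135 140]
 [162 166 170 175 180 184 188 189 188 191 202 207 194 187 190 201 192 189 190 188 195 223 220 213 212 209 194 186 188 206]]
```

View pics/b1z.png

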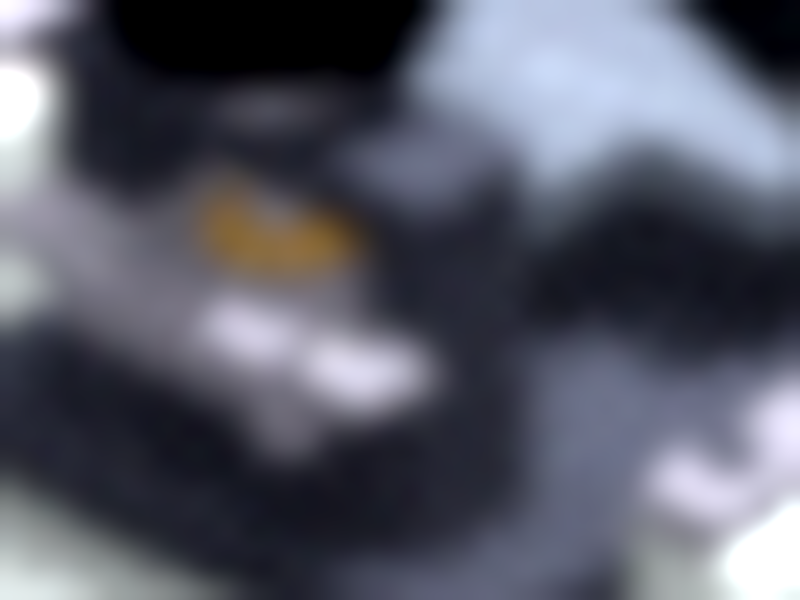

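View pics/b1tz.png

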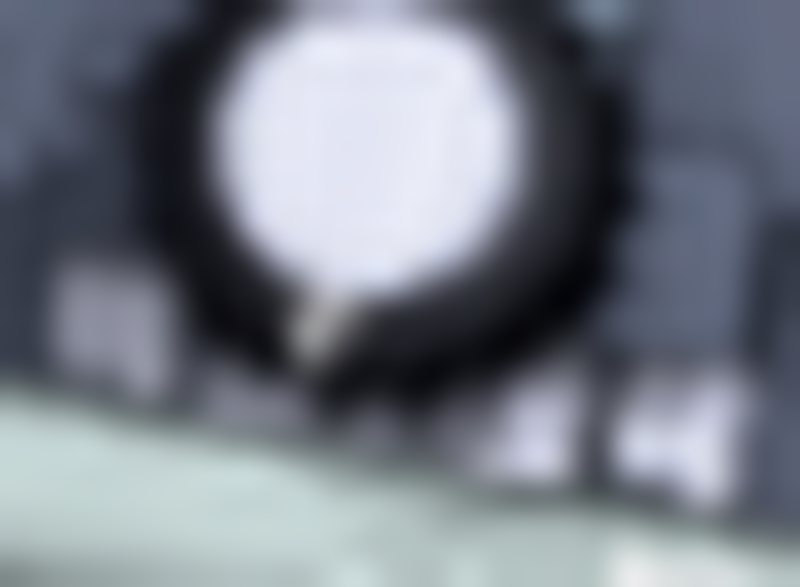

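Run:
```python
from h import *
np.set_printoptions(precision=4,suppress=True,linewidth=150)
a=np.load("pics/b1.npy").mean(2);b=np.load("pics/b1t.npy").mean(2)
def cen(im,poly_x,poly_y,thr):
    x0,x1=poly_x;y0,y1=poly_y
    w=np.clip(im[y0:y1,x0:x1]-thr,0,None);yy,xx=np.mgrid[y0:y1,x0:x1]
    return np.array([(w*xx).sum()/w.sum(),(w*yy).sum()/w.sum()])
for ta in (110,120,130):
  for tb in (130,145,160):
    Ts=cen(a,(263,270),(249,257),ta);Rs=cen(a,(270,278),(252,259),ta)
    Tt=cen(b,(297,302),(253,259),tb);Rt=cen(b,(303,309),(253,259),tb)
    T,g1=tri(Ts,Tt);S,g2=tri(Rs,Rt)
    # using same lateral: z from scene with each point constrained in top ray
    print(ta,tb,Ts,Rs,Tt,Rt,"T",T,"S",S,"dz mm",(T-S)[2]*1e3)
# same for a1
a=np.load("pics/a1.npy").mean(2);b=np.load("pics/a1t.npy").mean(2)
Ts=cen(a,(264,270),(252,259),120);Rs=cen(a,(271,278),(252,259),120)
Tt=cen(b,(297,302),(253,259),145);Rt=cen(b,(303,309),(253,259),145)
print(tri(Ts,Tt),tri(Rs,Rt))
```

```text
110 130 [267.2008 253.2219] [272.0865 254.8606] [299.3905 256.1199] [305.1703 256.0563] T [ 0.4719 -0.1871  0.0772] S [ 0.4721 -0.1983  0.0772] dz mm 0.019569854099343864
110 145 [267.2008 253.2219] [272.0865 254.8606] [299.4504 256.1239] [305.1533 256.1313] T [ 0.4719 -0.1872  0.0772] S [ 0.472  -0.1983  0.0772] dz mm -0.0011030714794357799
110 160 [267.2008 253.2219] [272.0865 254.8606] [299.5439 256.1662] [305.1183 256.2053] T [ 0.4718 -0.1874  0.0773] S [ 0.4719 -0.1983  0.0773] dz mm 0.05947683637774759
120 130 [267.2464 253.1935] [272.0706 254.891 ] [299.3905 256.1199] [305.1703 256.0563] T [ 0.4719 -0.1872  0.0772] S [ 0.4721 -0.1982  0.0771] dz mm 0.15244097898312048
120 145 [267.2464 253.1935] [272.0706 254.891 ] [299.4504 256.1239] [305.1533 256.1313] T [ 0.4719 -0.1873  0.0773] S [ 0.472  -0.1983  0.0772] dz mm 0.13173046147849088
120 160 [267.2464 253.1935] [272.0706 254.891 ] [299.5439 256.1662] [305.1183 256.2053] T [ 0.4718 -0.1874  0.0774] S [ 0.4719 -0.1983  0.0772] dz mm 0.19226144689099556
130 130 [267.2684 253.2125] [272.0407 254.967 ] [299.3905 256.1199] [305.1703 256.0563] T [ 0.472  -0.1872  0.0772] S [ 0.4721 -0.1982  0.0769] dz mm 0.2807731059523422
130 145 [267.2684 253.2125] [272.0407 254.967 ] [299.4504 256.1239] [305.1533 256.1313] T [ 0.4719 -0.1873  0.0772] S [ 0.472  -0.1982  0.077 ] dz mm 0.2600357821181398
130 160 [267.2684 253.2125] [272.0407 254.967 ] [299.5439 256.1662] [305.1183 256.2053] T [ 0.4718 -0.1874  0.0774] S [ 0.4719 -0.1982  0.077 ] dz mm 0.3205620315054336
(array([ 0.472 , -0.1872,  0.0745]), np.float64(0.0017059108638155563)) (array([ 0.4721, -0.1985,  0.077 ]), np.float64(0.000398303529106354))
```

Run:
```python
from h import *
np.set_printoptions(precision=4,suppress=True,linewidth=150)
print("piv",tri((345.75,241.25),(358.3,206)))
H=np.array([.5549,-.3894])
for dz in (.089,.085): 
    P=atz("top",(358.3,206),dz)[:2]; v=H-P; print(P,np.linalg.norm(v),np.degrees(np.arctan2(v[1],v[0])))
manip.command_gripper(.05,40)
manip.reach([*H,.2],qd(49)); print(manip.line_to([*H,.097],rate=.1,max_force=6))
s=manip.read_state();print(s["t"],s["ee_pos"],s["force"])
manip.command_gripper(0,50)
s=manip.read_state();print(s["t"],s["ee_pos"],s["force"],s["width"])
avg("scene","l1",(330,180,120,90),3);avg("top","l1t",(320,170,120,90),2)
```

```text
piv (array([ 0.5712, -0.3005,  0.0883]), np.float64(0.00013575099036950767))
[ 0.5711 -0.3005] 0.09032212444491113 -100.30491246641438
[ 0.5719 -0.3008] 0.09021597634364664 -100.84114703924905
False
28.2917 [ 0.5555 -0.3898  0.0981] [-0.0777 -0.6173 -0.3495]
28.7 [ 0.555  -0.3894  0.0977] [-1.5023  0.8958  3.2128] 0.016546768556481777
```

View pics/l1.png

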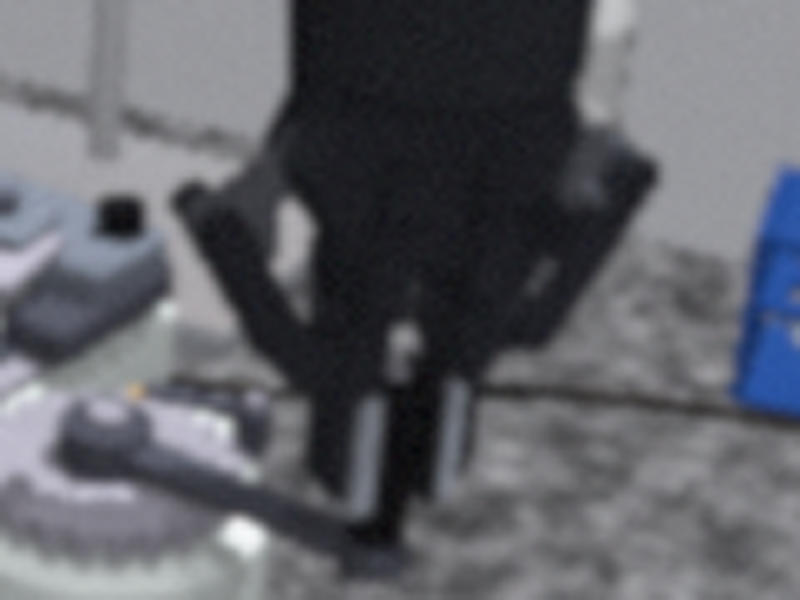

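View pics/l1t.png

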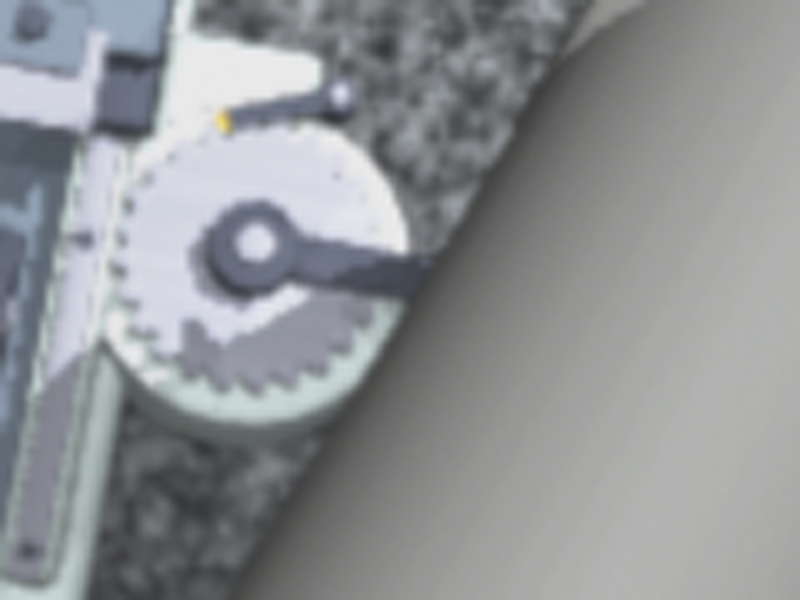

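```bash
cat > lev.py <<'E'
from h import *
np.set_printoptions(precision=3,suppress=True,linewidth=150)
P=np.array([.5712,-.3005]);r=.0903;A0=np.radians(-100.3)
def go(th,rate=.05,log=True):
    a=A0-th
    manip.line_to([P[0]+r*np.cos(a),P[1]+r*np.sin(a),.097],rate=rate)
    s=manip.read_state();v=s["ee_pos"][:2]-P;ac=np.arctan2(v[1],v[0]);F=s["force"]
    act=(A0-ac+np.pi)%(2*np.pi)-np.pi
    tan=np.array([np.sin(ac),-np.cos(ac)])
    if log: print(f"t {s['t']:.2f} cmd {th/.2618:.2f} act {act/.2618:.2f} r {np.linalg.norm(v):.4f} Ft {F[:2]@tan:.2f} Fr {F[:2]@v/np.linalg.norm(v):.2f} Fz {F[2]:.2f} w {s['width']:.4f}")
E
python3 - <<'E'
from lev import *
c=.2618
for k in np.arange(.2,2.01,.2): go(k*c)
E
```

```text
t 29.20 cmd 0.20 act 0.05 r 0.0903 Ft -5.95 Fr 1.00 Fz 0.32 w 0.0162
t 29.45 cmd 0.40 act 0.24 r 0.0904 Ft -5.81 Fr 0.46 Fz -1.15 w 0.0166
t 29.70 cmd 0.60 act 0.49 r 0.0904 Ft -4.89 Fr 0.48 Fz 0.57 w 0.0164
t 29.95 cmd 0.80 act 0.74 r 0.0906 Ft -4.55 Fr 0.43 Fz 3.22 w 0.0167
t 30.20 cmd 1.00 act 0.98 r 0.0908 Ft -2.31 Fr 1.58 Fz 5.47 w 0.0164
t 30.45 cmd 1.20 act 1.10 r 0.0907 Ft -7.63 Fr 0.64 Fz 2.40 w 0.0165
t 30.70 cmd 1.40 act 1.31 r 0.0908 Ft -5.57 Fr 0.83 Fz 2.74 w 0.0163
t 30.95 cmd 1.60 act 1.55 r 0.0909 Ft -4.88 Fr -0.05 Fz 5.15 w 0.0166
t 31.20 cmd 1.80 act 1.79 r 0.0910 Ft -2.75 Fr 2.00 Fz 6.56 w 0.0164
t 31.45 cmd 2.00 act 1.99 r 0.0911 Ft -3.29 Fr 0.84 Fz 5.63 w 0.0163
```

Run:
```python
from lev import *
c=.2618
for k in (2.2,2.4,2.6,2.8,3.0,3.2,3.4,3.6,3.8,3.9,4.0): go(k*c,rate=.04)
manip.dwell(.3); s=manip.read_state();print(s["ee_pos"],s["force"],s["width"])
avg("scene","l2",(215,165,240,180),4);avg("top","l2t",(270,170,160,120),4)
```

```text
t 31.72 cmd 2.20 act 2.10 r 0.0910 Ft -8.16 Fr 0.86 Fz 2.51 w 0.0166
t 31.98 cmd 2.40 act 2.32 r 0.0911 Ft -6.20 Fr -0.33 Fz 3.70 w 0.0164
t 32.25 cmd 2.60 act 2.55 r 0.0912 Ft -4.99 Fr 0.47 Fz 4.89 w 0.0162
t 32.52 cmd 2.80 act 2.78 r 0.0912 Ft -3.04 Fr 1.08 Fz 6.01 w 0.0164
t 32.78 cmd 3.00 act 2.98 r 0.0913 Ft -3.54 Fr 0.51 Fz 6.72 w 0.0168
t 33.05 cmd 3.20 act 3.09 r 0.0912 Ft -8.40 Fr 0.18 Fz 3.20 w 0.0165
t 33.32 cmd 3.40 act 3.30 r 0.0913 Ft -7.36 Fr 0.34 Fz 4.07 w 0.0166
t 33.58 cmd 3.60 act 3.53 r 0.0914 Ft -5.33 Fr 0.15 Fz 4.81 w 0.0166
t 33.85 cmd 3.80 act 3.77 r 0.0914 Ft -4.11 Fr 1.09 Fz 5.96 w 0.0165
t 34.10 cmd 3.90 act 3.88 r 0.0914 Ft -3.27 Fr -0.13 Fz 6.43 w 0.0165
t 34.35 cmd 4.00 act 3.96 r 0.0914 Ft -3.07 Fr 0.82 Fz 6.39 w 0.0168
[ 0.485 -0.332  0.097] [ 1.396 -4.134  6.174] 0.01678952835016405
```

View pics/l2.png

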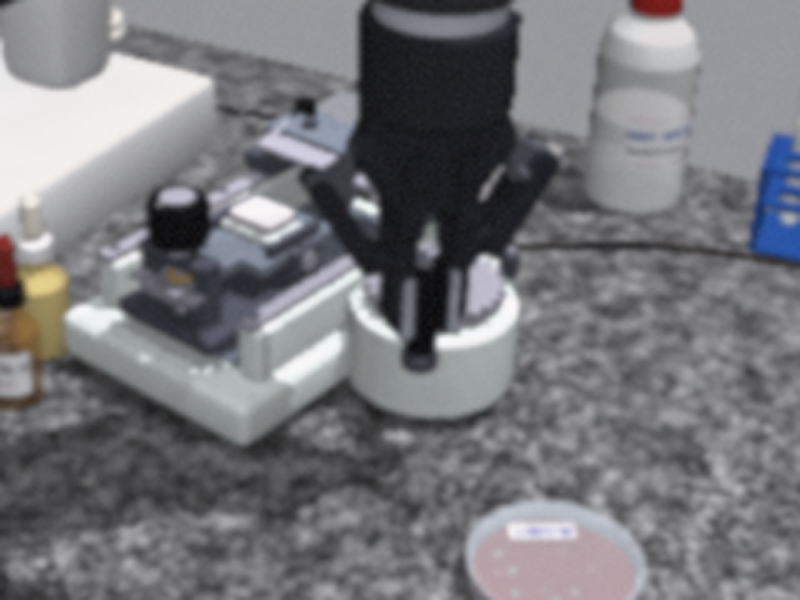

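View pics/l2t.png

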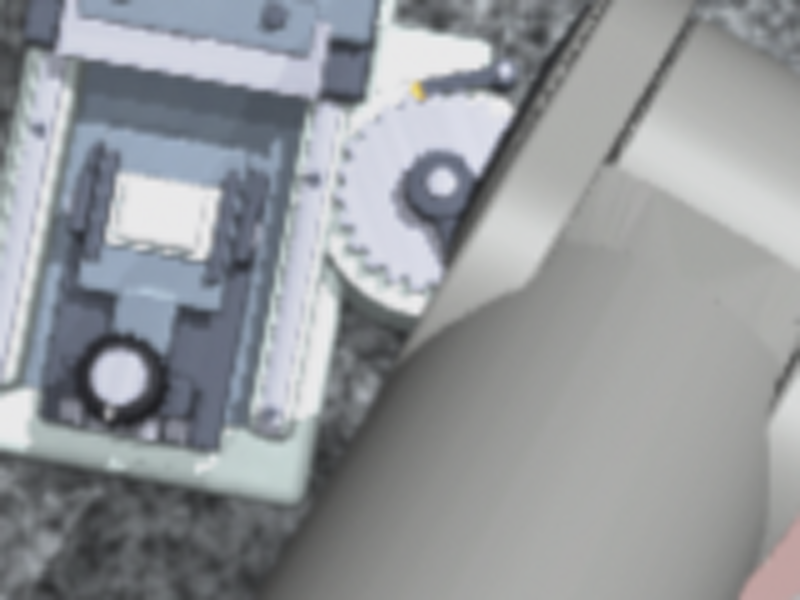

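Run:
```python
from lev import *
c=.2618
go(4.02*c,rate=.02); manip.dwell(.3); go(4.035*c,rate=.02); manip.dwell(.5); s=manip.read_state();print(s["t"],s["ee_pos"],s["force"],s["width"])
```

```text
t 35.30 cmd 4.02 act 3.96 r 0.0914 Ft -4.58 Fr 0.26 Fz 5.80 w 0.0163
t 35.85 cmd 4.04 act 3.97 r 0.0915 Ft -4.72 Fr 0.37 Fz 5.47 w 0.0165
36.35 [ 0.485 -0.332  0.097] [ 1.386 -3.871  5.392] 0.016424329547663433
```

Run:
```python
from h import *
avg("scene","f1",(235,205,80,60),6)
a=np.load("pics/f1.npy").mean(2);b=np.load("pics/b1.npy").mean(2);o=np.load("pics/tong0.npy").mean(2)
print("tongue diff",abs(a-b)[248:260,257:278].max())
for n,(x,y,w,h) in dict(bott=(205,228,35,65),dish=(350,312,62,46)).items():
    t=o[y:y+h,x:x+w].astype(np.float32); print(n,cv2.phaseCorrelate(t,a[y:y+h,x:x+w].astype(np.float32)))
print(manip.hand_in(), manip.read_state()["t"])
```

```text
tongue diff 62.749992
bott ((-0.05781680141146239, -0.011985102542716675), 0.9995909452346372)
dish ((-0.07546044950006348, -0.06830629734389149), 0.9622233901172876)
the job is handed in; nothing more can be done
the job is handed in; nothing more can be done
```

Run:
```python
import numpy as np,cv2
a=np.load("pics/f1.npy");b=np.load("pics/b1.npy")
f=lambda i:cv2.resize(i[237:267,255:295],(400,300),interpolation=cv2.INTER_LANCZOS4)
cv2.imwrite("pics/cmp.png",np.clip((np.hstack([f(a),f(b)])-30)*1.6,0,255).astype(np.uint8))
```

```text
(no output)
```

View pics/cmp.png

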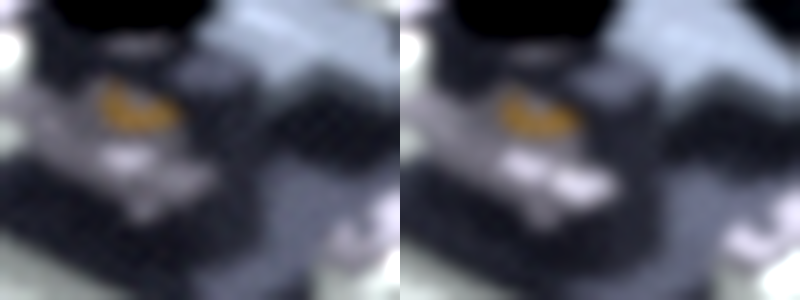

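I levelled the block table and drew the feed lever to the fourth click. I handed the job in at about 37 s with the gripper still holding the lever there; no verdict was reported.

- **Knob and table:** I turned the knob clockwise by about 130° in two grasps. Measured from both cameras, the tongue then sat at 77.2 mm and the right index shoulder at 77.0 to 77.3 mm. They differ by 0.0 to 0.3 mm, which is within about 0.004 rad of level. An earlier reading 2.5 mm low agrees with the last 40° of turning.
- **Lever:** I pulled it in small steps and saw three force peaks of 7.6 to 8.4 N (about 6 N on leaving rest), one for each notch left. It stopped at 3.97 clicks on my pivot estimate, about 4.0 once that is corrected from the path. A last small nudge raised the pull from 3.1 to 4.7 N with no movement, so the roller is seated in notch 4 and never came near the fifth click.
- **Bottles and dish:** They show less than 0.1 pixel of shift against the first picture. I kept off the knife carriage.

**Checks that failed or disagreed:**
- My attempt to check level by touching the right index shoulder missed it, so the level rests on the pictures alone.
- The automatic before-and-after comparison of the tongue showed a large brightness difference. I viewed the two pictures after handing in: the difference is the arm's shadow on the right shoulder, and the tongue has not moved.

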